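# Set the marker sleeve and hold the spring gauge at its mark

### The arm

A 6-joint arm with a two-finger parallel gripper is mounted at the origin on the work surface. World frame = base frame: x ahead of the robot, y to its left, z up, the work surface at z = 0. Lengths are in mm, angles in rad, forces in N, time in s.
With the tool pointing down it reaches from about 350 to 775 mm from the base axis. Payload 7.3 kg.
Tool frame: the origin (TCP) lies at the very end of the fingers, on their centre line; the grasp point (between the pads) lies 19 mm behind it; z points along the fingers, y is the line along which they close (so a half turn about z gives the same grasp; the last joint's range is limited). The gripper opens to 92 mm and grips with 3 to 60 N. Pads are 19 mm wide; open, the fingers measure 130 mm over their backs; the gripper's body (75 mm by 190 mm) begins 47 mm behind the grasp point.
Start: joints at [-0.146, 0.342, 1.524, -0, 1.275, -0.146], TCP at [525.019, 0.019, 226.741] pointing down, gripper open.
Joint ranges: [-2.53, 2.53], [-0.77, 2.02], [0.04, 2.7], [-1, 4.14], [0.28, 2.66], [-3.11, 3.11]. Speed limits (rad/s): [2.57, 2.57, 3.14, 3.14, 3.14, 3.14].

### API

Orientations are given as [roll, pitch, yaw] about the fixed x, y, z axes, in that order (R = Rz(yaw) Ry(pitch) Rx(roll)).
In Python, from plant import get_obs, vision, workorder gives the robot as it stands.
- The arm moves only by the shell command python3 -m pendant 'ROWS' [OPENING]. ROWS is a JSON object of lists of equal length, an entry for each row: "dp": the shift along the tool's x, y, z in m, a list of three; "rotation": the turn, a rotation vector about the tool's x, y, z in rad, a list of three. A call has 1 to 8 rows; each row is the pose to reach, as a shift and turn from the pose commanded when the call began, along the tool's axes at that moment; what a row does not reach only later rows make up. A row lasts 1/8 s, in which the tool goes at most 62.5 mm and 10.7 degrees, less where a joint would pass 70% of its speed; a pose out of reach is approached as far as the arm can. A call with a gripper value outside its range is refused whole. OPENING is the finger opening in m, from 0 to 0.0918, set as the call begins (- or left out, the last holds). The fingers move at their own pace and stop on an object; the grip force is fixed at half the most. Time passes only in rows, so rows that repeat a pose let the fingers close. It gives the time, the measured TCP pose, the force, the opening and the grip force at its end, in the units of the state.
- get_obs(): the state, without advancing time (a new reading comes with each control period).
- vision.capture(name): name is "scene" or "side" or "wrist"; returns a dict with "pixels" (384x512x3 uint8, red, green, blue), "vfov" (degrees; the focal length in pixels is half the picture's height over the tangent of half this angle, whatever the lens; pixels are square), "cx", "cy" (the principal point, pixels), "dist" ([k1, k2, p1, p2, k3] as OpenCV has them; the pictures are not rectified), "pose" (4x4, takes a point from camera to world coordinates); the wrist camera has in their place "T_tool_cam" (4x4, takes a point from camera to tool coordinates, whose origin is the TCP and whose axes are the flange's). Camera axes: x right, y up, looking along -z (the intrinsics and any distortion apply to the point x, -y, -z); pixel columns grow to the right and rows downward; lengths in mm; the calibration is good to about 2 mm. A picture is of the moment at which its call begins: read the wrist's pose just before it. There is no depth.
- workorder.close_job(): hands the job in; it is judged then, once.
The state is a dict: "time": time; "joint_positions": joint angles; "dq": joint speeds; "tau": joint torques, N m; "tool_pos": TCP position; "tcp_rot": TCP orientation; "contact_force": force on the tool from outside, world axes, zero at the start; "moment": the same for the moment, N m; "grip_width": finger opening in mm; "finger_force": force on a finger pad.
Only numpy, scipy, OpenCV 4.12 (cv2) and the standard library are available. Lean on these libraries where they do the work, as an engineer would, in place of code of your own. Each camera call takes 0.05 s, during which the arm holds its last target. There are 200 camera calls.

### The job

Take the tall plain sleeve out of the parts bin and set it all the way down over the post on the pull gauge, where it marks the length, and let go of it. Then pull the gauge's sprung rod out by its grip until the rod's pointer lines up with the middle of the sleeve, and finish while still holding it there: do not let the rod go. Leave the other parts in the bin and the two floats beside the work as they are.

Things in the scene. Friction and masses are not known exactly. Their poses are not given: they have to be found in the camera images.
- gauge: Pull gauge, fixed: dark steel base plate 15 mm thick with a level steel tube, 32 mm diameter, axis 72 mm above the bench. Origin on the bench under the rod's axis; the plate runs x -90 to +150, y -65 to +65 mm, the tube x +30 to +148 mm. x runs along the rod from grip to tube; the rod comes out towards -x. Yaw varies by 0.3 rad about 0.
- rod (a joint): How far the telescoping steel rod (14 mm diameter, level, axis 72 mm above the bench, carrying grip and pointer) is pulled out of the tube (m), along the gauge's -x: 0 = drawn in (where it starts), 0.095 = end stop. A spring in the tube pulls it back in: about 4 N at 0, rising by 1 N per 10 mm. It snaps back if let go.
- grip_mid (a point): Middle of the grip at the rod's free end, on its axis, 72 mm above the bench, 110 mm to the -x side of the gauge's origin when the rod is in: black rubber barrel, 20 mm diameter, 44 mm bare length between two black flanges of 30 mm diameter, 6 mm thick. Pinch it from above, closing along the gauge's y; fingers can also pull on the outer flange. It overhangs the base plate.
- pointer (a point): Tip of the rod's pointer, a steel blade 3 mm thick (along x), 6 mm high, sticking out sideways to 26 mm on the gauge's -y side, 72 mm above the bench, 20 mm to the +x side of the gauge's origin when the rod is in. It passes the sleeve with 6 to 10 mm of air.
- index: Aluminium index block fixed on the gauge's base, 34 x 32 x 15 mm, axes as the gauge's, at y = -48 mm and x = -50 to -15 mm of the gauge. Origin: centre of its underside, 15 mm above the bench; top at 30 mm. At its centre an upright steel post, 12 mm diameter, 30 mm high, cone tip 60 mm above the bench. At the mark the pointer has the same gauge x as this post.
- bin: Shallow blue parts bin fixed to the bench, 80 x 200 x 22 mm, walls and floor 4 mm, with three compartments in a row along its y axis, about 61 x 72 mm inside. Origin at the centre of its underside.
- sleeve: Marker sleeve: plain upright aluminium tube, 28 mm outside diameter, 16 mm bore, 50 mm tall, about 55 g, the tall part, in any of the three compartments, 32 mm above the walls. Origin: centre of its lower end, z along its axis. On the post it rests on the index block: lower end 30 mm, top 80 mm above the bench.
- collar: Bystander in the bin: low aluminium ring, 32 mm diameter, 18 mm high. Origin at the centre of its underside.
- nut: Bystander in the bin: square aluminium block 26 x 26 x 16 mm. Origin at the centre of its underside.
- float_a: Bystander: round yellow and white float, 94 mm diameter, 68 mm high, on the bench to the robot's left. Origin at the centre of its underside.
- float_b: Bystander: a float like the other, on the bench to the right and farther away. Origin at the centre of its underside.
Mind the look-alikes: they are no part of the job. Leave any blue or red look-alike of the sleeve alone.

How it is judged:
By the outcome, as a careful person would: the job done as asked, in the order asked, and still so for the second after the job is handed in, while the arm keeps its last pose, push and grip.
It also fails if it takes over 50 s, if anything falls off the work surface, if the arm or the gripper's body presses on something with over 40 N, if the wrist force passes 120 N, or if a joint passes its speed limit or range.

## Working session

There is one attempt and no reset: what is moved stays moved. The work goes in short steps, Python scripts to look and compute and a shell command to move; the robot and the scene stay as the last step left them, time stands still between calls to the robot, and variables do not carry over. Pictures are saved under pics/ and viewed, at most 12 in all, crops included, and the job is handed in when it is done.

```bash
mkdir -p pics; ls; cat > h.py <<'E'
import numpy as np, cv2
from scipy.spatial.transform import Rotation as R
from plant import get_obs, vision
def cap(name,save=None):
    o=get_obs(); c=vision.capture(name); im=c["pixels"]
    f=im.shape[0]/2/np.tan(np.radians(c["vfov"])/2)
    K=np.array([[f,0,c["cx"]],[0,f,c["cy"]],[0,0,1.]])
    if "pose" in c: T=np.array(c["pose"])
    else:
        W=np.eye(4); W[:3,:3]=R.from_euler('xyz',o["tcp_rot"]).as_matrix(); W[:3,3]=o["tool_pos"]; T=W@np.array(c["T_tool_cam"])
    d=dict(im=im,K=K,D=np.array(c["dist"],float),T=T)
    if save: cv2.imwrite(f"pics/{save}.png",im[:,:,::-1])
    return d
def ray(d,uv):
    p=cv2.undistortPoints(np.array([[uv]],float),d["K"],d["D"])[0,0]
    return d["T"][:3,3], d["T"][:3,:3]@np.array([p[0],-p[1],-1])
def plane(d,uv,z):
    o,v=ray(d,uv); return o+v*(z-o[2])/v[2]
def proj(d,P):
    q=(np.array(P,float)-d["T"][:3,3])@d["T"][:3,:3]; q=q*[1,-1,-1]
    return cv2.projectPoints(q[None],np.zeros(3),np.zeros(3),d["K"],d["D"])[0][0,0]
E
python3 - <<'E'
from h import *
print(get_obs())
a=[cap(n)["im"] for n in("scene","side","wrist")]
for n,i in zip("abc",a): cv2.imwrite(f"pics/{n}.png",i[:,:,::-1])
m=np.vstack([np.hstack(a[:2]),np.hstack([a[2],a[2]*0])])
cv2.imwrite("pics/all.png",cv2.resize(m,(800,600),interpolation=cv2.INTER_AREA)[:,:,::-1])
E
```

```text
pics
{'time': 0.0, 'joint_positions': array([-1.45994605e-01,  3.42731437e-01,  1.52498779e+00, -2.07089539e-05,
        1.27540900e+00, -1.46003970e-01]), 'dq': array([-0.00045323,  0.00018392,  0.00155842, -0.00194681,  0.00039087,
        0.00028046]), 'tau': array([ 7.61924657e-04, -4.31245601e+01, -2.44219762e+01,  7.17750052e-02,
        5.59406646e-02, -1.04314388e-04]), 'tool_pos': array([5.24601979e+02, 7.72465543e-02, 2.26050644e+02]), 'tcp_rot': array([-3.14007053e+00, -2.03812607e-04,  1.57081158e+00]), 'contact_force': array([-0.54825918, -0.39406383,  0.16282975]), 'moment': array([ 0.02117009, -0.00132913, -0.0243073 ]), 'finger_force': 0.0, 'grip_width': 91.69788384039038}
```

View pics/all.png

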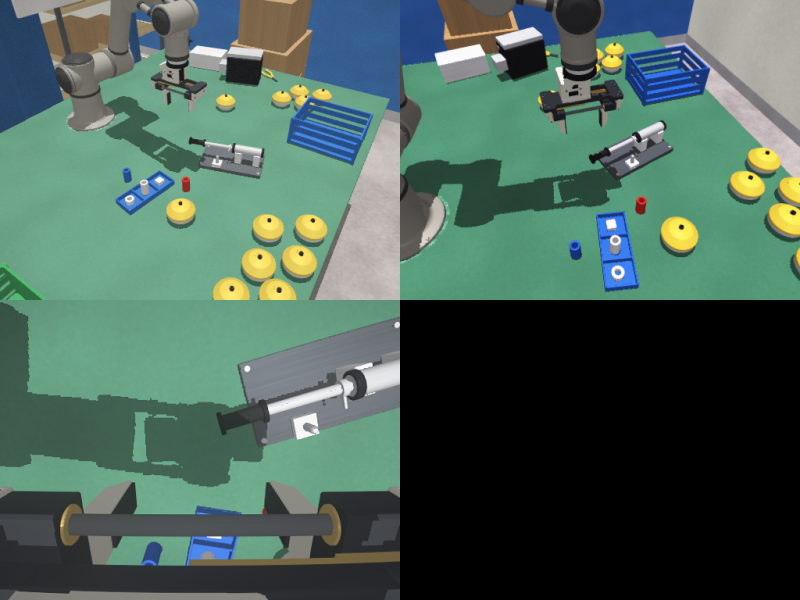

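```bash
python3 - <<'E'
import cv2,numpy as np
a=cv2.imread("pics/a.png");b=cv2.imread("pics/b.png");c=cv2.imread("pics/c.png")
r=lambda i,x,y,w,h:cv2.resize(i[y:y+h,x:x+w],(400,300),interpolation=cv2.INTER_CUBIC)
m=np.vstack([np.hstack([r(a,140,200,120,90),r(b,210,240,160,120)]),np.hstack([r(a,235,160,120,90),r(c,272,20,240,180)])])
cv2.imwrite("pics/crop.png",m)
E
```

```text
(no output)
```

View pics/crop.png

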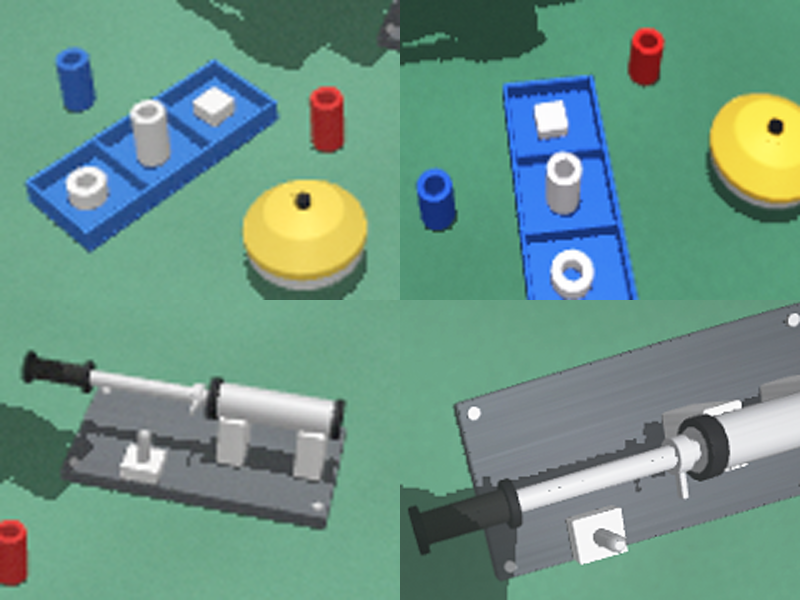

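```bash
cat >> h.py <<'E'
def tri(*ps):
    A=0;b=0
    for d,uv in ps:
        o,v=ray(d,uv);v=v/np.linalg.norm(v);M=np.eye(3)-np.outer(v,v);A=A+M;b=b+M@o
    return np.linalg.solve(A,b)
E
python3 - <<'E'
from h import *
np.set_printoptions(precision=1,suppress=True)
s,b,w=cap("scene"),cap("side"),cap("wrist")
print(w["T"],s["T"][:3,3],b["T"][:3,3])
S=[(s,(184.4,232.4)),(b,(275.6,305.2))]
print("sleeve",[plane(d,u,54) for d,u in S],tri(*S))
P=[(s,(235+144/3.333,160+132/3.333)),(w,(405,169))]
print("post tip",[plane(d,u,60) for d,u in P],tri(*P)); print("base",plane(w,(390,162),30))
cw=lambda x,y:(x/1.6667+272,(y-300)/1.6667+20)
g=[plane(w,cw(*p),72) for p in((418,531),(515,502),(690,449),(752,428))];print("rod",g)
d=g[2]-g[1];print("yaw",np.arctan2(d[1],d[0]))
# base plate corner screws/corners at z=15
e=[plane(w,cw(*p),15) for p in((456,403),(499,579),(798,301))];print(e)
cs=lambda x,y:(x/3.3333+235,(y-300)/3.3333+160)
print("scene plate",[plane(s,cs(*p),15) for p in((65,474),(327,518),(343,428))], "rod",[plane(s,cs(*p),72) for p in((27,367),(92,375),(200,390))])
print("pointer",plane(w,cw(686,495),72),plane(s,cs(195,412),72))
E
```

```text
[[  1.   -0.    0.  525.2]
 [  0.    1.    0.3  78.5]
 [ -0.   -0.3   1.  384. ]
 [  0.    0.    0.    1. ]] [1159.  -828.9  850.9] [ 400.5 -581.4  750.3]
sleeve [array([ 537.8, -235.6,   54. ]), array([ 539.8, -234.4,   54. ])] [ 539.2 -236.1   55.9]
post tip [array([682.5,  14.1,  60. ]), array([682.9,  10.2,  60. ])] [682.9  11.2  61.8]
base [678.7  12.   30. ]
rod [array([802.7,  24.7,  72. ]), array([865.7,  44.1,  72. ]), array([994.4,  83. ,  72. ]), array([1050.9,  100.9,   72. ])]
yaw 0.2931949856754286
[array([861.7, 105.7,  15. ]), array([931.8, -21.7,  15. ]), array([1186.3,  212.1,   15. ])]
scene plate [array([626.2, -27.1,  15. ]), array([847.7,  46.6,  15. ]), array([808., 167.,  15.])] rod [array([551.4,  24.2,  72. ]), array([608.1,  46.1,  72. ]), array([701.6,  79.5,  72. ])]
pointer [1002.2   53.    72. ] [713.3  49.4  72. ]
```

Side view shows three candidates for the sleeve: aluminium in the bin's middle compartment at scene (185,239), blue look-alike (162,224), red (238,235). The other parts in the bin are the low ring (166,256) and the square nut (204,231). I choose the aluminium tube at (185,239); the crop confirms it is tall, plain and bored.

```bash
python3 - <<'E'
from h import *
np.set_printoptions(precision=1,suppress=True)
w=cap("wrist");s=cap("scene")
cw=lambda x,y:((x-400)/1.6667+272,(y-300)/1.6667+20)
g=[plane(w,cw(*p),72) for p in((418,531),(515,502),(690,449),(752,428))];print("rod",g)
d=g[3]-g[1];print("yaw",np.arctan2(d[1],d[0]))
e=[plane(w,cw(*p),15) for p in((456,403),(499,579),(798,301))];print("plate",e)
d=e[0]-e[1];print(np.arctan2(-d[0],d[1])); d=e[2]-e[0];print(np.arctan2(d[1],d[0]))
print("pointer",plane(w,cw(686,495),72))
cs=lambda x,y:(x/3.3333+140,y/3.3333+200)
print("blue,red,float",plane(s,cs(74,58),50),plane(s,cs(327,97),50),plane(s,cs(304,200),68))
E
```

```text
rod [array([551.5,  22.9,  72. ]), array([608.9,  40.5,  72. ]), array([710.7,  72.5,  72. ]), array([746.8,  85.2,  72. ])]
yaw 0.31340623865255063
plate [array([579.8,  99.4,  15. ]), array([616.6, -22.5,  15. ]), array([805.4, 168.7,  15. ])]
0.29320023882163565
0.2979133482568549
pointer [712.5  45.6  72. ]
blue,red,float [ 442.  -219.9   50. ] [ 649.4 -143.5   50. ] [ 709.9 -258.6   68. ]
```

```bash
python3 -m pendant '{"dp":[[-0.05,0.005,0],[-0.11,0.012,0],[-0.17,0.02,0.01],[-0.23,0.03,0.02],[-0.29,0.038,0.03],[-0.311,0.039,0.04],[-0.311,0.039,0.045],[-0.311,0.039,0.045]],"rotation":[[0,0,-0.06],[0,0,-0.12],[0,0,-0.18],[0,0,-0.24],[0,0,-0.3],[0,0,-0.32],[0,0,-0.32],[0,0,-0.32]]}' 0.07
python3 - <<'E'
from h import *
d=cap("wrist","w2");print(get_obs()["tcp_rot"],get_obs()["tool_pos"])
E
```

```text
time: 1.4
tool_pos: [563.9, -309.7, 181.4]
tcp_rot: [-3.141, -0.001, 1.891]
contact_force: [-0.3, 0.8, 0.1]
grip_width: 69.8
finger_force: 0.0
[ 3.14136817e+00 -3.28131703e-04  1.89174509e+00] [ 564.21106849 -309.53330911  182.09418502]
```

View pics/w2.png

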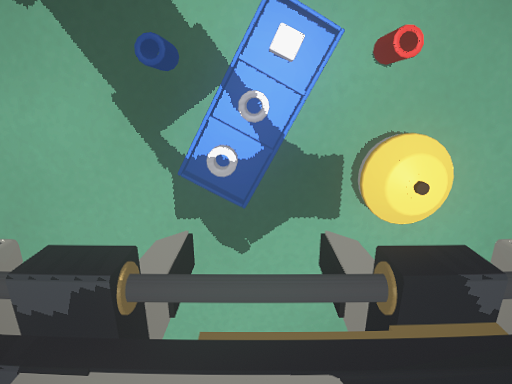

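Wrist view: sleeve seen end-on at (254,105), collar at (222,161), nut at (287,42), blue look-alike (150,48), red (407,41).

```bash
python3 - <<'E'
from h import *
np.set_printoptions(precision=1,suppress=True)
d=cap("wrist");h=cv2.cvtColor(d["im"],cv2.COLOR_RGB2HSV)
m=(h[:,:,1]<90).astype(np.uint8);roi=np.zeros_like(m);roi[82:130,228:282]=1;m*=roi
c=max(cv2.findContours(m,cv2.RETR_EXTERNAL,cv2.CHAIN_APPROX_NONE)[0],key=cv2.contourArea)
(u,v),r=cv2.minEnclosingCircle(c);print(u,v,r,cv2.fitEllipse(c))
P=plane(d,(u,v),54);print(P, "expected r px",d["K"][0,0]*14/(d["T"][2,3]-54),"nadir",proj(d,[d["T"][0,3],d["T"][1,3],54]))
o=get_obs();M=R.from_euler('xyz',o["tcp_rot"]).as_matrix()
for q in(P,[539,-235.5,54]): print(M.T@(np.r_[q[:2],27]-o["tool_pos"]))
E
```

```text
252.95870971679688 105.85550689697266 16.144651412963867 ((252.8411102294922, 105.69856262207031), (30.10599136352539, 31.19634437561035), 175.0234832763672)
[ 538.1 -239.8   54. ] expected r px 15.400111801819376 nadir [256.4 101.2]
[ 74.6  -3.1 155.4]
[ 78.4  -0.8 155.4]
```

```bash
python3 -m pendant '{"dp":[[0.04,-0.001,0.03],[0.075,-0.002,0.06],[0.075,-0.002,0.09],[0.075,-0.002,0.12],[0.075,-0.002,0.14],[0.075,-0.002,0.154],[0.075,-0.002,0.154],[0.075,-0.002,0.154]],"rotation":[[0,0,0],[0,0,0],[0,0,0],[0,0,0],[0,0,0],[0,0,0],[0,0,0],[0,0,0]]}' 0.07
python3 -m pendant '{"dp":[[0,0,0],[0,0,0],[0,0,0],[0,0,0],[0,0,0],[0,0,0]],"rotation":[[0,0,0],[0,0,0],[0,0,0],[0,0,0],[0,0,0],[0,0,0]]}' 0.01
```

```text
time: 2.5
tool_pos: [539.2, -240.5, 28.7]
tcp_rot: [3.14, 0.001, 1.891]
contact_force: [-0.5, -0.8, 0.8]
grip_width: 69.9
finger_force: 0.0
time: 3.25
tool_pos: [538.5, -240.4, 27.7]
tcp_rot: [3.142, 0.0, 1.891]
contact_force: [0.6, 0.3, 1.2]
grip_width: 26.9
finger_force: 30.0
```

```bash
python3 -m pendant '{"dp":[[0,0,-0.03],[0,0,-0.08],[0.01,0.02,-0.13],[0.03,0.06,-0.152],[0.06,0.11,-0.152],[0.085,0.16,-0.152],[0.11,0.2,-0.152],[0.118,0.217,-0.152]],"rotation":[[0,0,0],[0,0,0],[0,0,0],[0,0,0],[0,0,0],[0,0,0],[0,0,0],[0,0,0]]}'
python3 -m pendant '{"dp":[[0,0,0],[0,0,0],[0,0,0]],"rotation":[[0,0,0],[0,0,0],[0,0,0]]}'
python3 - <<'E'
from h import *
d=cap("wrist","w3")
E
```

```text
time: 4.25
tool_pos: [708.5, -57.2, 179.0]
tcp_rot: [-3.141, -0.001, 1.894]
contact_force: [-0.2, -0.5, 0.6]
grip_width: 26.9
finger_force: 30.0
time: 4.62
tool_pos: [706.8, -61.3, 180.0]
tcp_rot: [-3.142, 0.0, 1.889]
contact_force: [0.3, 0.2, -0.1]
grip_width: 26.7
finger_force: 30.0
```

View pics/w3.png

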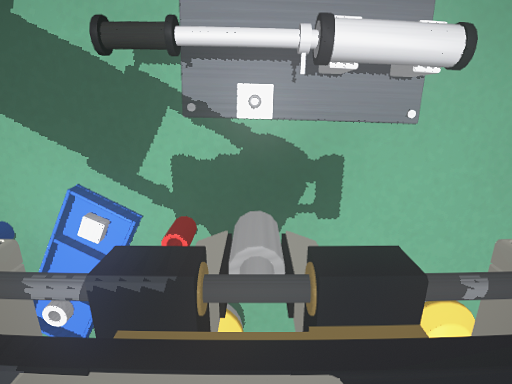

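Wrist view: sleeve is held at (256,245); post seen end-on at (254,101) on the white block; grip at (134,35); plate edge from (181,121) to (416,124).

```bash
python3 - <<'E'
from h import *
np.set_printoptions(precision=2,suppress=True)
d=cap("wrist");im=d["im"];g=cv2.cvtColor(im,cv2.COLOR_RGB2GRAY)
cv2.imwrite("pics/w3z.png",cv2.resize(im[75:125,225:285],(720,600),interpolation=cv2.INTER_NEAREST)[:,:,::-1])
roi=g[75:125,225:285]; m=(roi>200).astype(np.uint8)
c=max(cv2.findContours(m,cv2.RETR_EXTERNAL,cv2.CHAIN_APPROX_NONE)[0],key=cv2.contourArea)
b=cv2.minAreaRect(c);print(b)
blk=np.array(b[0])+[225,75];print("block ctr",blk,plane(d,blk,30))
k=cv2.morphologyEx(m,cv2.MORPH_CLOSE,np.ones((3,3)));hole=cv2.drawContours(np.zeros_like(m),[c],-1,1,-1)-m
ys,xs=np.nonzero(hole[20:35,20:40]);print("post",xs.mean()+245,ys.mean()+95,len(xs),xs.min()+245,xs.max()+245,ys.min()+95,ys.max()+95)
for z in (60,):print(plane(d,(xs.mean()+245,ys.mean()+95),z))
o=get_obs();M=R.from_euler('xyz',o["tcp_rot"]).as_matrix();print(o["tool_pos"],o["tcp_rot"])
# plate front edge
ed=[]
for x in range(190,400,6):
    col=g[105:130,x].astype(int); sat=cv2.cvtColor(im[105:130,x:x+1],cv2.COLOR_RGB2HSV)[:,0,1]
    y=np.argmax(sat>70)+105
    ed.append(plane(d,(x,y),15)[:2])
ed=np.array(ed);vx,vy,_,_=cv2.fitLine(ed.astype(np.float32),cv2.DIST_HUBER,0,.01,.01).ravel();print("edge yaw",np.arctan(vy/vx))
E
```

```text
((30.0, 25.5), (35.0, 36.0), 90.0)
block ctr [255.  100.5] [681.14  13.26  30.  ]
post 254.09302325581396 101.01162790697674 86 248 260 95 108
[680.68  12.62  60.  ]
[707.02 -61.14 180.1 ] [3.14 0.   1.89]
edge yaw 0.29570168
```

View pics/w3z.png

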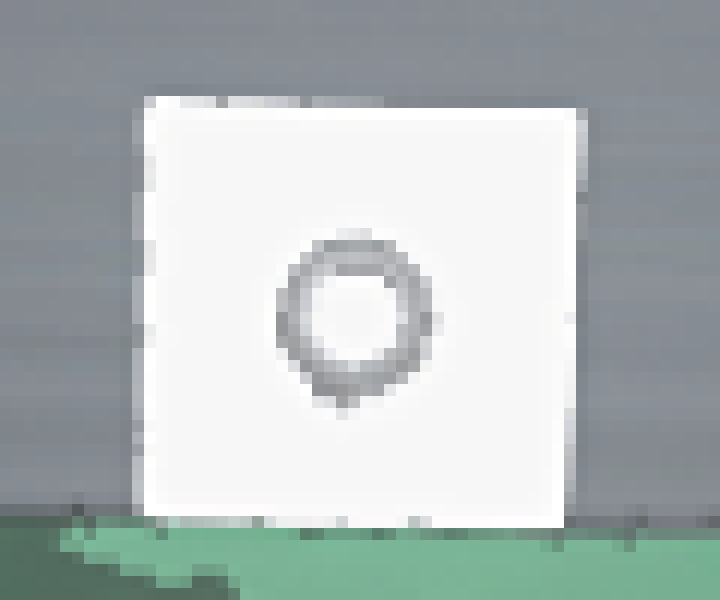

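```bash
python3 -m pendant '{"dp":[[0.03,-0.001,0],[0.06,-0.001,0.01],[0.077,-0.0014,0.03],[0.0773,-0.0014,0.06],[0.0773,-0.0014,0.08],[0.0773,-0.0014,0.087],[0.0773,-0.0014,0.087],[0.0773,-0.0014,0.087]],"rotation":[[0,0,0],[0,0,0],[0,0,0],[0,0,0],[0,0,0],[0,0,0],[0,0,0],[0,0,0]]}'
python3 - <<'E'
from h import *
s=cap("scene","s4");b=cap("side","b4")
o=get_obs();print(o["tool_pos"]); t=o["tool_pos"]
p=[680.8,12.4];z0=t[2]-23.7
for d in(s,b):print("tip",proj(d,[*p,60]),"sleeve bottom ctr",proj(d,[*t[:2],z0]))
r=lambda i,c:cv2.resize(i[int(c[1])-30:int(c[1])+30,int(c[0])-20:int(c[0])+20],(400,600),interpolation=cv2.INTER_CUBIC)
cs=[proj(d,[*p,60]).round() for d in(s,b)];print("origin",cs)
cv2.imwrite("pics/c4.png",np.hstack([r(s["im"],cs[0]),r(b["im"],cs[1])])[:,:,::-1])
E
```

```text
time: 5.72
tool_pos: [682.4, 12.5, 94.0]
tcp_rot: [3.14, 0.001, 1.891]
contact_force: [0.2, 0.4, 0.0]
grip_width: 27.6
finger_force: 30.0
[682.28741922  12.63422482  93.85627544]
tip [277.41067749 199.70504146] sleeve bottom ctr [277.98008088 197.13234834]
tip [297.93111036 199.76094955] sleeve bottom ctr [298.76477909 196.7138157 ]
origin [array([277., 200.]), array([298., 200.])]
```

View pics/c4.png

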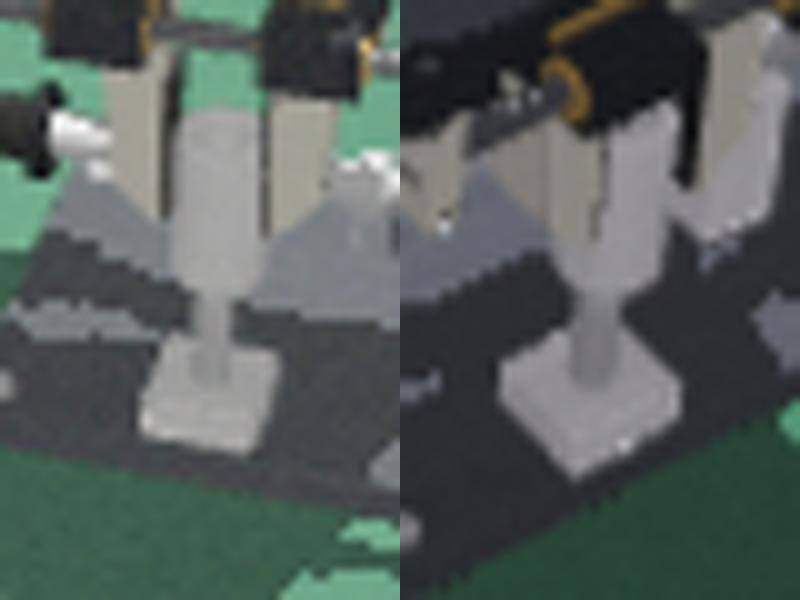

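Both crops show the sleeve just above the post: nearly aligned in scene (sleeve axis x≈214, post≈213) but about 0.7 px to the right in side (≈603 vs 595). Measuring with edges.

```bash
cat > edge.py <<'E'
from h import *
np.set_printoptions(precision=2,suppress=True)
def run(p,rows_s,rows_p,wins):
    # axis midpoints by strongest gradients on horizontal scanlines; (rows in px relative to tip)
    J=[];e=[]
    for n,(ox,oy),rs,rp,w in wins:
        d=cap(n);g=cv2.GaussianBlur(cv2.cvtColor(d["im"],cv2.COLOR_RGB2GRAY),(3,3),0).astype(float)
        print(n)
        for y in list(rs)+list(rp):
            print(y,g[y,ox-w:ox+w].astype(int))
run([0,0],0,0,[("scene",(278,0),range(190,198,2),range(200,209,2),9),("side",(298,0),range(190,198,2),range(200,209,2),9)])
E
python3 edge.py
```

```text
scene
190 [131 142 152 135 109 122 151 162 165 166 167 167 164 144 125 140 158 158]
192 [124 126 130 129 129 142 156 162 164 166 166 166 164 147 129 140 151 144]
194 [126 126 126 127 132 146 157 162 165 166 166 165 163 156 144 135 131 129]
196 [ 91 104 115 122 132 145 157 163 165 165 165 164 162 155 142 131 128 127]
200 [ 80  75  71  70  69  70  82 111 140 150 139 114 100 107 113 113 113 116]
202 [122 110  94  83  80  81  91 114 137 145 132 100  76  71  70  70  70  74]
204 [ 84  86  85  95 124 145 147 143 143 144 137 121 108 102  94  83  74  70]
206 [ 69  70  79 109 143 157 154 145 142 143 146 153 157 158 152 126  91  73]
208 [ 70  77 103 138 156 158 157 154 151 151 152 154 156 156 146 117  85  71]
side
190 [114 120 124 128 133 136 136 129 122 131 145 148 147 146 141 136 133 134]
192 [105 105 110 119 130 135 135 128 124 137 148 149 148 145 135 110  92 101]
194 [ 99  94  92 102 122 135 137 135 135 142 147 147 146 144 126  88  58  54]
196 [ 64  55  51  65 101 130 139 141 144 146 147 147 145 141 120  80  54  48]
200 [ 46  46  46  46  46  56  83 111 126 129 115  85  62  51  47  46  46  46]
202 [ 46  46  47  54  66  82 102 115 119 119 110  87  62  49  46  46  46  46]
204 [ 59  74  92 116 137 135 121 116 118 119 124 129 117  88  62  50  47  47]
206 [127 139 144 145 143 134 121 117 118 120 127 136 140 135 118  90  63  50]
208 [137 141 143 144 143 139 132 127 126 130 137 142 144 145 144 139 115  74]
```

```bash
python3 - <<'E'
from h import *
from scipy.optimize import least_squares
np.set_printoptions(precision=2,suppress=True)
s,b=cap("scene"),cap("side")
def colat(d,x,y,row):
    a,c=proj(d,[x,y,45]),proj(d,[x,y,85]); return a[0]+(row-a[1])/(c[1]-a[1])*(c[0]-a[0])
f=lambda q,o:least_squares(lambda p:[colat(d,*p,r)-c for d,r,c in o],q).x
P=f([681,12],[(s,202,277.87),(b,200,297.53)]);S=f([681,12],[(s,195,278.4),(b,196,298.2)])
print(P,S,P-S,get_obs()["tool_pos"])
e=P-S;print("tool dx,dy",-.316*e[0]+.949*e[1],.949*e[0]+.316*e[1])
E
```

```text
[681.06  15.11] [681.89  15.39] [-0.82 -0.28] [681.91  12.78  93.17]
tool dx,dy -0.007835067321822597 -0.8688446460502199
```

```bash
python3 -m pendant '{"dp":[[0,-0.0008,0],[0,-0.0008,0.005],[0,-0.0008,0.01],[0,-0.0008,0.014],[0,-0.0008,0.018],[0,-0.0008,0.018]],"rotation":[[0,0,0],[0,0,0],[0,0,0],[0,0,0],[0,0,0],[0,0,0]]}'
```

```text
time: 6.78
tool_pos: [680.8, 12.6, 74.2]
tcp_rot: [-3.141, -0.0, 1.891]
contact_force: [0.4, -0.1, -0.7]
grip_width: 26.9
finger_force: 30.0
```

Sleeve bottom is at about 50 mm with no force, so it is on the post. Going on down.

```bash
python3 -m pendant '{"dp":[[0,0,0.005],[0,0,0.01],[0,0,0.014],[0,0,0.017],[0,0,0.0185],[0,0,0.0195],[0,0,0.02],[0,0,0.02]],"rotation":[[0,0,0],[0,0,0],[0,0,0],[0,0,0],[0,0,0],[0,0,0],[0,0,0],[0,0,0]]}'
```

```text
time: 7.78
tool_pos: [681.1, 12.5, 54.8]
tcp_rot: [3.141, 0.0, 1.891]
contact_force: [-0.3, -1.0, -0.4]
grip_width: 26.8
finger_force: 30.0
```

```bash
python3 -m pendant '{"dp":[[0,0,0.0005],[0,0,0.001],[0,0,0.0015],[0,0,0.0015]],"rotation":[[0,0,0],[0,0,0],[0,0,0],[0,0,0]]}'
```

```text
time: 8.28
tool_pos: [681.1, 12.5, 53.7]
tcp_rot: [3.141, 0.0, 1.891]
contact_force: [-1.2, -0.4, 2.3]
grip_width: 26.6
finger_force: 30.0
```

```bash
python3 -m pendant '{"dp":[[0,0,0],[0,0,0],[0,0,0],[0,0,0]],"rotation":[[0,0,0],[0,0,0],[0,0,0],[0,0,0]]}' 0.05
python3 -m pendant '{"dp":[[0,0,-0.02],[0,0,-0.06],[0,0,-0.1],[-0.03,0,-0.126],[-0.075,0,-0.126],[-0.075,0,-0.126],[-0.075,0,-0.126]],"rotation":[[0,0,0],[0,0,0],[0,0,0],[0,0,0],[0,0,0],[0,0,0],[0,0,0]]}'
python3 - <<'E'
from h import *
w=cap("wrist");s=cap("scene");b=cap("side")
r=lambda i,x,y,k:cv2.resize(i[y:y+k*3//4,x:x+k],(400,300),interpolation=cv2.INTER_CUBIC)
m=np.vstack([np.hstack([r(s["im"],235,160,120),r(b["im"],240,140,120)]),np.hstack([r(w["im"],0,0,512),r(w["im"],200,50,120)])])
cv2.imwrite("pics/w5.png",w["im"][:,:,::-1])
cv2.imwrite("pics/c5.png",m[:,:,::-1])
E
```

```text
time: 8.78
tool_pos: [681.0, 12.5, 53.1]
tcp_rot: [-3.142, -0.0, 1.891]
contact_force: [0.8, 0.3, 0.2]
grip_width: 49.7
finger_force: 0.0
time: 9.65
tool_pos: [704.2, -58.4, 178.7]
tcp_rot: [-3.141, -0.001, 1.89]
contact_force: [-1.0, -0.0, -0.2]
grip_width: 50.1
finger_force: 0.0
```

View pics/c5.png

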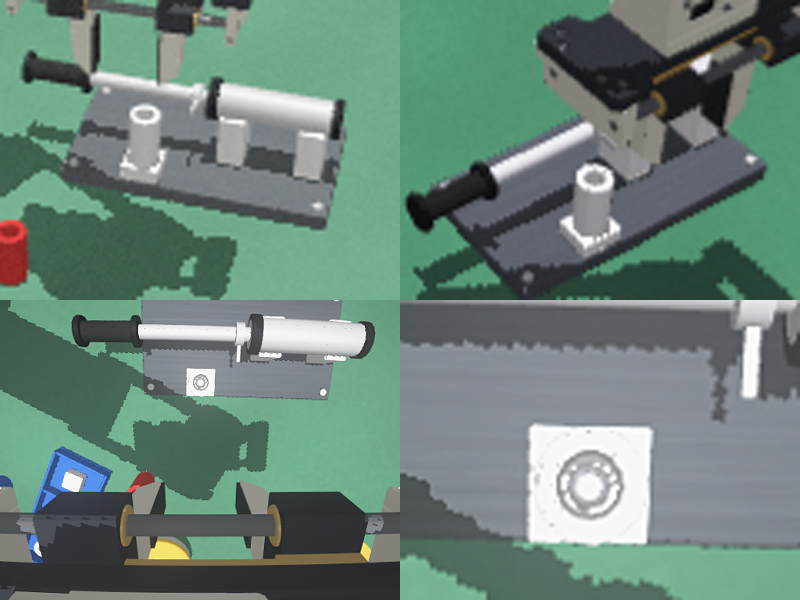

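Sleeve sits flush on the block (scene crop (145,130)); pointer is at wrist px (305,65), post at (257,105), grip spanning about x=93–182, y≈41.

```bash
python3 - <<'E'
from h import *
np.set_printoptions(precision=2,suppress=True)
d=cap("wrist");g=cv2.cvtColor(d["im"],cv2.COLOR_RGB2GRAY)
yaw=.297;G=np.array([[np.cos(yaw),np.sin(yaw)],[-np.sin(yaw),np.cos(yaw)]])
# pointer columns
for y in (66,70,74):print("ptr row",y,g[y,298:314])
for y in (100,105,110):print("blk row",y,g[y,234:282])
m=(g[10:80,80:200]<50).astype(np.uint8)
m=cv2.morphologyEx(m,cv2.MORPH_OPEN,np.ones((3,3)))
c=max(cv2.findContours(m,cv2.RETR_EXTERNAL,cv2.CHAIN_APPROX_NONE)[0],key=cv2.contourArea)
b=cv2.minAreaRect(c);ctr=np.array(b[0])+[80,10];print("grip",b,cv2.boundingRect(c),ctr)
P=plane(d,ctr,72);print("grip mid",P)
# sleeve top centre
roi=g[85:125,237:277];print(plane(d,(257,105),80))
for n,q,z in(("ptr",(305,65),72),("post",(257,105),80),("grip",ctr,72)):print(n,G@plane(d,q,z)[:2])
print(get_obs()["tool_pos"],get_obs()["tcp_rot"])
cv2.imwrite("pics/z6.png",np.hstack([cv2.resize(d["im"][45:130,225:325],(400,340),interpolation=cv2.INTER_NEAREST),cv2.resize(d["im"][0:85,80:180],(400,340),interpolation=cv2.INTER_NEAREST)])[:,:,::-1])
E
```

```text
ptr row 66 [ 93  92  91 100 115 255 249 249 255 185  84  90  92  92  92  93]
ptr row 70 [105 112 131 133 163 253 249 249 253 159  84  90  91  91  91  91]
ptr row 74 [144 142 141 130 206 251 248 251 227 103  89  92  93  93  93  93]
blk row 100 [141 142 141 136 189 254 240 247 230 248 248 248 249 252 227 146 170 235
 255 164 167 162 168 175 233 253 192 219 207 151 184 249 249 248 247 247
 247 247 246 249 249 137 143 145 144 144 144 144]
blk row 105 [140 140 140 135 170 252 244 209 248 248 248 221 234 155 241 255 153 180
 215 248 249 248 248 248 250 248 187 171 210 251 174 150 200 250 248 247
 247 247 248 240 211 137 142 142 143 143 143 142]
blk row 110 [140 141 140 135 171 250 248 247 248 247 247 249 252 179 171 239 247 175
 164 183 214 245 249 238 215 176 161 188 250 254 146 181 244 249 248 247
 247 247 248 236 160 139 141 142 142 141 141 140]
grip ((24.10913848876953, 30.027915954589844), (40.682064056396484, 18.025503158569336), 85.91438293457031) (14, 10, 21, 41) [104.11  40.03]
grip mid [551.53  24.24  72.  ]
[681.08  14.37  80.  ]
ptr [ 692.56 -154.02]
post [ 655.47 -185.58]
grip [ 534.48 -138.23]
[704.4  -57.49 179.21] [-3.14 -0.    1.89]
```

View pics/z6.png

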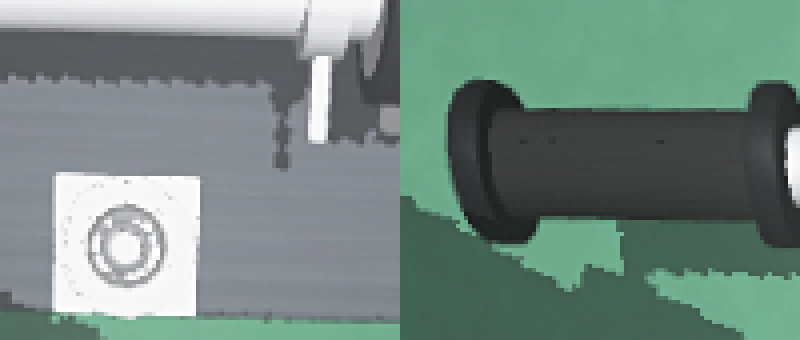

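```bash
python3 - <<'E'
from h import *
np.set_printoptions(precision=2,suppress=True)
d=cap("wrist")
yaw=.297;G=np.array([[np.cos(yaw),np.sin(yaw)],[-np.sin(yaw),np.cos(yaw)]])
p=G@plane(d,(304.1,80),72)[:2];s=G@plane(d,(256.6,106.6),80)[:2];print(p,s,p-s)
q=lambda x,y:(x/4+80,y/4)
for n,a,z in(("barrel top L",(530,110),72),("bot L",(530,215),72),("top R",(740,110),72),("bot R",(740,218),72),("flangeR left edge",(748,160),72),("flangeL outer",(447,165),72)):
    print(n,G@plane(d,(np.array(a)-[400,0])/4+[80,0],z)[:2])
mid=np.array([p[0]-130,p[1]+26]);W=G.T@mid;print("grip world",W)
o=get_obs();print(o["tool_pos"],o["tcp_rot"])
E
```

```text
[ 692.63 -165.4 ] [ 655.25 -186.9 ] [37.38 21.5 ]
barrel top L [ 541.97 -129.23]
bot L [ 540.38 -148.43]
top R [ 583.17 -129.08]
bot R [ 582.31 -148.69]
flangeR left edge [ 584.35 -138.06]
flangeL outer [ 524.46 -139.19]
grip world [578.79  31.36]
[704.46 -57.6  179.27] [-3.14 -0.    1.89]
```

```bash
python3 -m pendant '{"dp":[[0.015,-0.012,0],[0.032,-0.024,0],[0.048,-0.036,0],[0.064,-0.048,0],[0.08,-0.06,0],[0.096,-0.072,0],[0.112,-0.084,0],[0.1235,-0.0917,0]],"rotation":[[0,0,0.18],[0,0,0.36],[0,0,0.54],[0,0,0.72],[0,0,0.9],[0,0,1.08],[0,0,1.26],[0,0,1.44]]}' 0.07
python3 -m pendant '{"dp":[[0,0,0.02],[0,0,0.05],[0,0,0.06],[0,0,0.06]],"rotation":[[0,0,0.1],[0,0,0.154],[0,0,0.154],[0,0,0.154]]}'
python3 - <<'E'
from h import *
d=cap("wrist","w7");o=get_obs();M=R.from_euler('xyz',o["tcp_rot"]).as_matrix()
print(o["tool_pos"],o["tcp_rot"],M.T@(np.array([578.5,31,53])-o["tool_pos"]))
s=cap("scene")["im"]
cv2.imwrite("pics/c7.png",np.hstack([cv2.resize(d["im"],(400,300)),cv2.resize(s[120:225,230:370],(400,300))])[:,:,::-1])
E
```

```text
time: 10.9
tool_pos: [577.9, 30.8, 179.5]
tcp_rot: [3.142, -0.0, 0.446]
contact_force: [1.0, 1.4, -0.1]
grip_width: 70.1
finger_force: 0.0
time: 11.4
tool_pos: [578.5, 30.0, 119.1]
tcp_rot: [-3.141, 0.001, 0.298]
contact_force: [0.2, -0.4, -0.3]
grip_width: 70.1
finger_force: 0.0
[579.0636837   29.9042849  119.86907372] [ 3.14131143e+00 -7.77070192e-04  2.97961556e-01] [-0.26913646 -1.2317211  66.86854103]
```

View pics/c7.png

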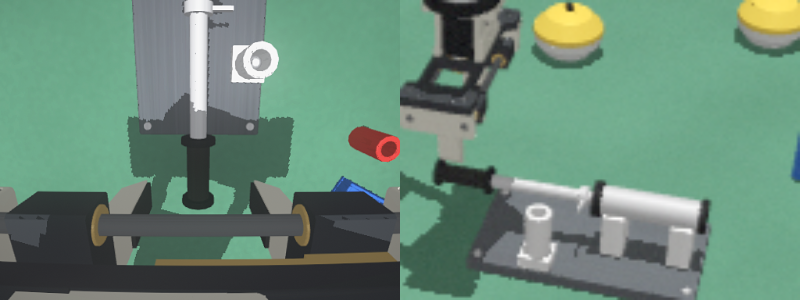

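Wrist view: grip barrel at (200,175) lies centred between the fingers, sleeve at (258,60), pointer at (222,8). Descend and close.

```bash
python3 -m pendant '{"dp":[[0,-0.0007,0.02],[0,-0.0007,0.04],[0,-0.0007,0.055],[0,-0.0007,0.0665],[0,-0.0007,0.0665]],"rotation":[[0,0,0],[0,0,0],[0,0,0],[0,0,0],[0,0,0]]}'
python3 -m pendant '{"dp":[[0,0,0],[0,0,0],[0,0,0],[0,0,0],[0,0,0],[0,0,0]],"rotation":[[0,0,0],[0,0,0],[0,0,0],[0,0,0],[0,0,0],[0,0,0]]}' 0.005
```

```text
time: 12.12
tool_pos: [578.2, 30.4, 52.2]
tcp_rot: [-3.141, 0.001, 0.297]
contact_force: [0.1, -0.6, -1.0]
grip_width: 70.1
finger_force: 0.0
time: 12.88
tool_pos: [578.0, 31.9, 52.7]
tcp_rot: [-3.139, 0.0, 0.296]
contact_force: [-1.3, 6.0, 0.9]
grip_width: 19.3
finger_force: 30.0
```

```bash
python3 -m pendant '{"dp":[[0,-0.001,0],[-0.003,-0.001,0],[-0.008,-0.001,0],[-0.014,-0.001,0],[-0.02,-0.001,0],[-0.026,-0.001,0],[-0.03,-0.001,0],[-0.03,-0.001,0]],"rotation":[[0,0,0],[0,0,0],[0,0,0],[0,0,0],[0,0,0],[0,0,0],[0,0,0],[0,0,0]]}'
python3 - <<'E'
from h import *
x=[]
for i in range(4):
    d=cap("scene" if i%2 else "side"); x.append(get_obs()["tool_pos"])
    if i<2: cv2.imwrite(f"pics/p8_{i}.png",d["im"][:,:,::-1])
x=np.mean(x,0);print(x,np.cos(.297)*x[0]+np.sin(.297)*x[1],get_obs()["contact_force"])
r=lambda n,x,y:cv2.resize(cv2.imread(n)[y:y+60,x:x+80],(400,300),interpolation=cv2.INTER_CUBIC)
cv2.imwrite("pics/c8.png",np.hstack([r("pics/p8_0.png",270,155),r("pics/p8_1.png",260,170)]))
E
```

```text
time: 13.88
tool_pos: [550.5, 23.6, 52.8]
tcp_rot: [-3.141, -0.003, 0.296]
contact_force: [4.3, 7.0, -3.1]
grip_width: 19.4
finger_force: 30.0
[550.65343896  23.66220799  52.80252234] 533.4699558712729 [ 4.59169243  7.73202626 -3.73268841]
```

View pics/c8.png

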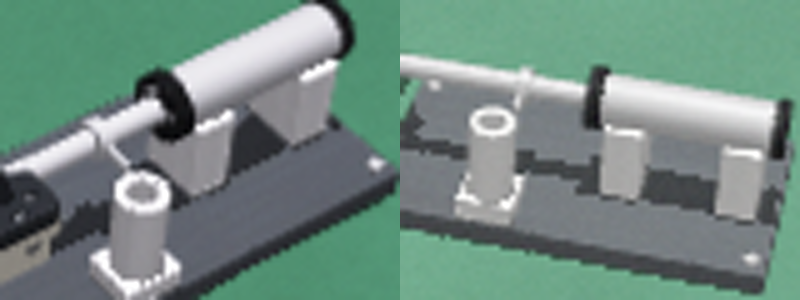

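Both views show the pointer just short of the sleeve: side tip (296,189), sleeve top (298,193); scene tip (284,190), sleeve top (278.4,193.6). Computing the remainder.

```bash
python3 - <<'E'
from h import *
np.set_printoptions(precision=2,suppress=True)
yaw=.297;G=np.array([[np.cos(yaw),np.sin(yaw)],[-np.sin(yaw),np.cos(yaw)]])
s,b=cap("scene"),cap("side")
for d,t,c in((s,(284,190),(278.4,193.6)),(b,(296,189),(298,193))):
    print(G@(plane(d,t,72)-plane(d,c,80))[:2])
# predicted image of sleeve top/pointer from the wrist estimates
S=G.T@np.array([655.0,-186.9]);print([proj(d,[*S,80]) for d in(s,b)])
for k in (8.9,):
    P=G.T@np.array([655.0+k,-165.4]);print([proj(d,[*P,72]) for d in(s,b)])
E
```

```text
[ 9.74 30.99]
[ 9.74 19.56]
[array([277.75, 194.28]), array([298.52, 193.92])]
[array([282.36, 192.52]), array([295.75, 189.56])]
```

```bash
python3 -m pendant '{"dp":[[-0.002,0,0],[-0.005,0,0],[-0.008,0,0],[-0.009,0,0],[-0.0092,0,0],[-0.0092,0,0]],"rotation":[[0,0,0],[0,0,0],[0,0,0],[0,0,0],[0,0,0],[0,0,0]]}'
python3 - <<'E'
from h import *
x=[]
for i in range(6):
    d=cap("scene" if i%2 else "side"); x.append(get_obs()["tool_pos"])
    if i<2: cv2.imwrite(f"pics/p9_{i}.png",d["im"][:,:,::-1])
x=np.mean(x,0);print(x,np.cos(.297)*x[0]+np.sin(.297)*x[1],get_obs()["contact_force"])
r=lambda n,x,y:cv2.resize(cv2.imread(n)[y:y+45,x:x+30],(400,600),interpolation=cv2.INTER_CUBIC)
cv2.imwrite("pics/c9.png",np.hstack([r("pics/p9_0.png",282,172),r("pics/p9_1.png",265,172)]))
E
```

```text
time: 14.92
tool_pos: [542.2, 21.1, 52.8]
tcp_rot: [-3.141, -0.004, 0.296]
contact_force: [5.5, 7.9, -4.6]
grip_width: 19.7
finger_force: 30.0
[542.22160836  21.10386111  52.81109638] 524.6585738003525 [ 7.03025923  7.79738184 -4.74203912]
```

View pics/c9.png

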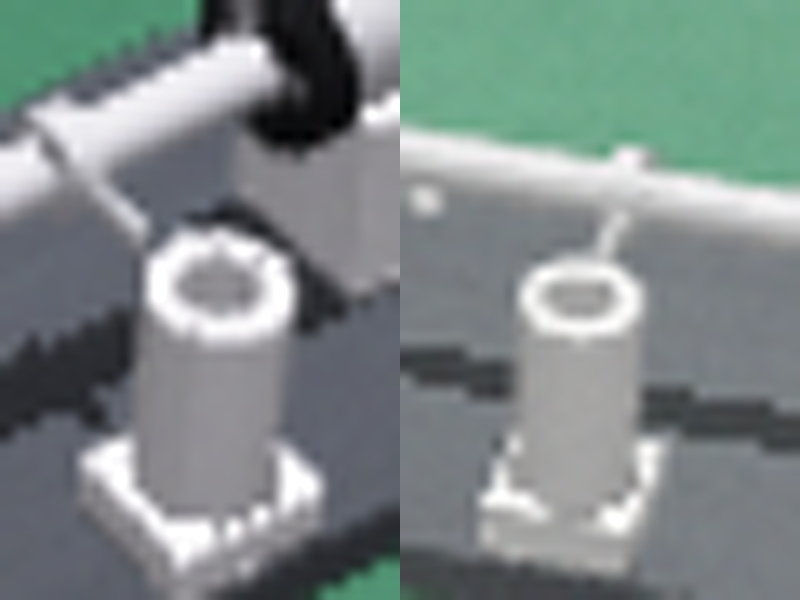

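Side crop: pointer blade from (65,155) to (150,230) beside sleeve top (220,285). Scene crop: blade at (612,230) heading behind sleeve top (581,298). Checking the blade's line against predicted aligned position.

```bash
python3 - <<'E'
from h import *
np.set_printoptions(precision=2,suppress=True)
yaw=.297;G=np.array([[np.cos(yaw),np.sin(yaw)],[-np.sin(yaw),np.cos(yaw)]])
for n,off,c,x0 in(("side",(282,172),(298.5,193.4),0),("scene",(265,172),(278.6,194.35),400)):
    d=cap(n);S=G@plane(d,c,80)[:2]
    for e in(-3,0,3):
        print(n,e,[((proj(d,[*(G.T@(S+[e,dy])),z])-off)*13.333+[x0-.0,0]+6.2).round(0) for dy,z in((22,72),(22,75),(41,72),(41,75))])
    im=cv2.cvtColor(d["im"],cv2.COLOR_RGB2GRAY)
    print(im[182:192,284:296] if x0==0 else im[184:194,274:288])
E
```

```text
side -3 [array([137., 257.]), array([138., 246.]), array([ 75., 198.]), array([ 76., 186.])]
side 0 [array([150., 251.]), array([151., 240.]), array([ 88., 191.]), array([ 89., 180.])]
side 3 [array([162., 245.]), array([164., 233.]), array([101., 185.]), array([102., 174.])]
[[198 136 199 233 231 227 218 204 185 162 137 117]
 [235 130 129 223 218 208 185 161 135 116 103 101]
 [232 208 139 174 196 184 141 115 107 103  99  99]
 [215 200 154 146 169 172 120 104 101  99  99  99]
 [180 155 128 122 133 180 168 104  99 100  98 102]
 [130 117 111 110 113 132 181 196 109 101 102 103]
 [106 105 108 104 102 105 128 189 198 109 103 103]
 [100 101 101 100 103 104 107 130 167 108 102 177]
 [100 100 101 103 102 103 103 106 123 106 180 246]
 [100 104 104 103 101 102 102 102 104 209 246 247]]
scene -3 [array([597., 270.]), array([597., 260.]), array([617., 220.]), array([617., 209.])]
scene 0 [array([610., 273.]), array([610., 262.]), array([630., 222.]), array([630., 211.])]
scene 3 [array([623., 275.]), array([624., 264.]), array([643., 224.]), array([643., 214.])]
[[236 240 242 240 230 229 232 239 235 174 162 152 148 148]
 [204 206 211 215 219 226 226 227 229 238 229 227 229 210]
 [158 169 178 183 192 199 193 205 206 201 219 226 239 242]
 [137 142 143 146 147 151 176 183 177 184 193 200 205 208]
 [126 126 126 126 127 130 168 208 163 148 148 153 163 172]
 [125 126 127 124 125 128 202 169 140 128 127 133 135 141]
 [125 125 124 124 125 154 205 145 129 129 126 125 127 127]
 [122 125 157 192 196 194 193 136 125 127 123 123 124 125]
 [161 241 249 232 233 239 249 227 147 125 128 125 124 121]
 [219 226 173 165 167 168 168 244 229 148 126 127 127 125]]
```

Side, scene and wrist measurements all agree that the pointer is within about 1 mm of the sleeve's middle, and the rod is held firmly. Handing in.

```bash
python3 -c "
from plant import workorder;print(workorder.close_job())"
```

```text
the job is handed in; nothing more can be done
None
```

I set the sleeve fully down on the post and let go of it, then pulled the rod out about 37 mm; the cameras put its pointer within about 1 mm of the sleeve's middle. The gripper was still holding it there when I handed the job in at about 15 s; no verdict came back.

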